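# Shim the short foot of a comparator stand

## Robot

A 7-joint arm with a two-finger parallel gripper is mounted at the origin on the work surface. World frame = base frame: x ahead of the robot, y to its left, z up, the work surface at z = 0. Lengths are in m, angles in rad, forces in N, time in s.
With the tool pointing down it reaches from about 0.35 to 0.9 m from the base axis. Payload 8.1 kg.
Tool frame: the origin (TCP) lies at the very end of the fingers, on their centre line; the grasp point (between the pads) lies 19 mm behind it; z points along the fingers, y is the line along which they close (so a half turn about z gives the same grasp; the last joint's range is limited). The gripper opens to 92 mm and grips with 3 to 60 N. Pads are 19 mm wide; open, the fingers measure 130 mm over their backs; the gripper's body (75 mm by 190 mm) begins 47 mm behind the grasp point.
Start: joints at [1.022, 0.434, 0.025, 1.573, -0.012, 1.134, -0.075], TCP at [0.269, -0.564, 0.227] pointing down, gripper open.
Joint ranges: [-2.62, 2.62], [-0.44, 2.09], [-1.27, 1.32], [0.08, 2.57], [-1.32, 4.46], [0.12, 2], [-2.74, 2.74]. Speed limits (rad/s): [2.22, 2.22, 3.01, 3.01, 3.14, 3.14, 3.14].

## Interface

Orientations are given as a rotation vector (axis times angle).
In Python, from cell import arm gives the robot as it stands.
- The arm moves only by the tool drive_tool, never from a script. Its argument "targets" is a list of rows, each a list of 7 numbers: the turn, a rotation vector about the world's x, y, z in units of 5 degrees (1.0 is 5 degrees), then the shift along the world's x, y, z in units of 40 mm (1.0 is 40 mm), then the opening, from 0 (shut) to 1 (fully open). In form: [[wx, wy, wz, dx, dy, dz, fingers], ...]. A call has 1 to 5 rows; each row is the pose to reach, as a shift and turn from the pose commanded when the call began; what a row does not reach only later rows make up. A row lasts 1/10 s, in which the tool goes at most 50 mm and 8.59 degrees, less where a joint would pass 70% of its speed; a pose out of reach is approached as far as the arm can. A call with a gripper value outside its range is refused whole. The fingers move at their own pace and stop on an object; "force" is the grip in N (left out, the last holds). Time passes only in rows, so rows that repeat a pose let the fingers close. It gives the time, the measured TCP pose, the force, the opening and the grip force at its end, in the units of the state.
- arm.observe(): the state, without advancing time (a new reading comes with each control period).
- arm.get_image(name): name is "side" or "top"; returns a dict with "pixels" (384x512x3 uint8, red, green, blue), "intrinsics" (3x3 intrinsics, pixels), "rvec" (rotation vector, rad) and "tvec" (3), from world to camera coordinates, as OpenCV has them. Camera axes: x right, y down, z forward; pixel columns grow to the right and rows downward; lengths in m; the calibration is good to about 2 mm. A picture is of the moment at which its call begins. There is no depth.
- arm.sign_off(): hands the job in; it is judged then, once.
The state is a dict: "clock": time; "joints": joint angles; "dq": joint speeds; "joint_efforts": joint torques, N m; "position": TCP position; "ee_rot": TCP orientation; "force": force on the tool from outside, world axes, zero at the start; "ft_torque": the same for the moment, N m; "width": opening from 0.0 (shut) to 1.0 (fully open); "gripper_force": force on a finger pad.
Only numpy, scipy, OpenCV 4.12 (cv2) and the standard library are available. Lean on these libraries where they do the work, as an engineer would, in place of code of your own. Each camera call takes 0.05 s, during which the arm holds its last target. There are 200 camera calls.

## Task

The blue dial-gauge stand rocks because its white front foot is too short to reach the bench. Without grasping or lifting anything, push the orange wedge along the bench, thin end first, under that foot until it is snug and the stand can no longer rock, but not so far that the stand is jacked out of level; then press down firmly on the green pad at that corner to check it, and move clear. Leave the stand where it is and do not disturb the other things on the bench.

Things in the scene. Friction and masses are not known exactly. Their poses are not given: they have to be found in the camera images.
- stand: Dial-gauge stand, loose, about 2.7 kg. Blue base plate 200 (x) x 240 (y) x 22 mm, its top 56 mm above the bench, on dome feet at x = +-80, y = +-100 mm; the one at (-80, -100) is white and short. Origin: on the bench under the plate's middle, z up. Stands level on its three black feet, but rocks if pressed with over about 6 N on the green pad. Level means z within 0.7 degree of vertical.
- gauge (a point): Centre of the dial gauge, 62 mm diameter, 215 mm above the bench over the middle of the stand's plate, on an arm from a steel column (28 mm diameter, 270 mm tall) at x = +66, y = +86 mm of the stand. Keep clear of both.
- short_foot_tip (a point): Lowest point of the white foot, a dome 28 mm in diameter, fixed in its thread; its height above the bench is the gap to fill, 9 to 15 mm. The way in for the wedge is along the stand's +y, from the plate's edge 20 mm on its -y side.
- wedge: Orange wedge with black ribs, loose, 0.1 to 0.25 kg, lying flat: 120 mm long (x), 64 mm wide (y), 2 mm thick at the thin end (x = +60 mm), rising evenly to 24 mm at the thick end (x = -60 mm). Origin: middle of its underside. Starts with the thin end towards the white foot, about 30 to 80 mm short of it, up to about 15 mm to the side and 0.2 rad askew.
- thick_end (a point): Middle of the wedge's upright thick end face (64 mm wide, 24 mm high), 12 mm above the bench: push here. The wedge slides with 1 to 2 N; it meets the foot when its thin end is (gap - 2.2 mm) / 0.183 past the foot's tip (37 to 70 mm). The push then climbs within some 5 mm to over 6 N: snug. Some 15 to 25 mm further on the stand is jacked up or shoved along.
- pad_top (a point): Centre of the top of the green press pad, a fixed disc of 54 mm diameter standing 6 mm proud on the stand's base plate above the white foot, 62 mm above the bench. Press it straight down with about 10 N.
- press_pad: The green press pad itself (54 mm diameter, 6 mm thick), fixed to the stand; origin at the centre of its underside.
- block: Bystander: steel block 70 x 35 x 45 mm high, loose, origin at the middle of its underside.
- screw_jar: Bystander: jar with a red cap, 60 mm diameter, 75 mm tall, loose, origin at the middle of its underside.
- bush: Bystander: brass bush, 44 mm outer diameter, 40 mm tall, loose, origin at the middle of its underside.
Things that resemble listed ones, but are neither listed nor needed, are in the scene too. Of the things like the wedge, leave any that is purple; of the rest the larger one is meant.

How it is judged:
By the outcome, as a careful person would: the job done as asked, in the order asked, and still so for the second after the job is handed in, with the robot touching nothing.
It also fails if it takes over 53 s, if anything falls off the work surface, if the arm or the gripper's body presses on something with over 40 N, if the wrist force passes 120 N, or if a joint passes its speed limit or range.

## Working session

There is one attempt and no reset: what is moved stays moved. The work goes in short steps, Python scripts to look and compute and a tool call to move; the robot and the scene stay as the last step left them, time stands still between calls to the robot, and variables do not carry over. Pictures are saved under pics/ and viewed, at most 10 in all, crops included, and the job is handed in when it is done.

Besides the shell and the picture viewer there is one more tool, called as name(argument=value, ...) on one line, values as JSON. drive_tool: Moves the arm, as the interface text tells. Its arguments: {"type":"object","properties":{"targets":{"type":"array"},"force":{"type":"number"}},"required":["targets"]}

```bash
mkdir -p pics; ls; python3 - <<'E'
from cell import arm
import cv2,pickle
d={}
for n in("top","side"):
    i=arm.get_image(n);d[n]=i;cv2.imwrite(f"pics/{n}0.png",i["pixels"][:,:,::-1]);print(n,i["intrinsics"],i["rvec"],i["tvec"])
pickle.dump(d,open("im0.pkl","wb"))
print(arm.observe())
E
```

```text
pics
top [[353.63293112   0.         255.19640381]
 [  0.         353.63293112 191.73799019]
 [  0.           0.           1.        ]] [ 2.12064489 -2.08955114  0.16139561] [0.03474255 0.61108062 0.84125896]
side [[470.76105576   0.         252.58406678]
 [  0.         470.76105576 195.90669306]
 [  0.           0.           1.        ]] [ 0.01811258 -2.88264031  1.18984853] [0.60369864 0.09686094 1.30133253]
{'clock': 0.1, 'joints': array([ 1.02242675,  0.4351668 ,  0.02500349,  1.57398929, -0.01159185,
        1.13396635, -0.07509551]), 'dq': array([ 5.44715803e-04, -3.31229666e-03, -2.75221375e-04, -2.92075509e-03,
       -2.18300275e-05,  1.41141216e-03,  3.87747259e-04]), 'joint_efforts': array([ 3.15703510e-03, -6.69131112e+01,  9.88048576e-01, -3.15149581e+01,
       -6.05337135e-02,  3.73395940e-02,  3.48392155e-05]), 'position': array([ 0.2692167 , -0.56356012,  0.22602191]), 'ee_rot': array([-3.06263413e+00, -6.94005008e-01,  7.02721996e-04]), 'force': array([-0.07913813, -0.19510376, -0.48684046]), 'ft_torque': array([-0.00110763, -0.01443152,  0.02646362]), 'gripper_force': 0.0, 'width': 1.000002973694266}
```

View pics/top0.png

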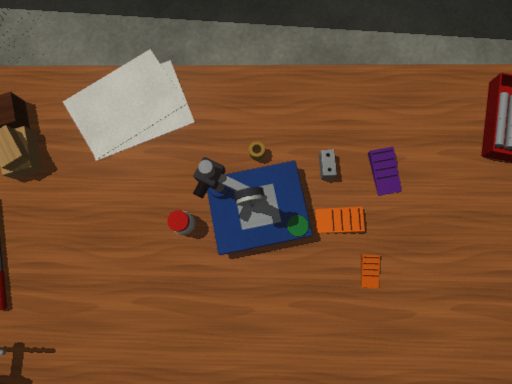

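View pics/side0.png

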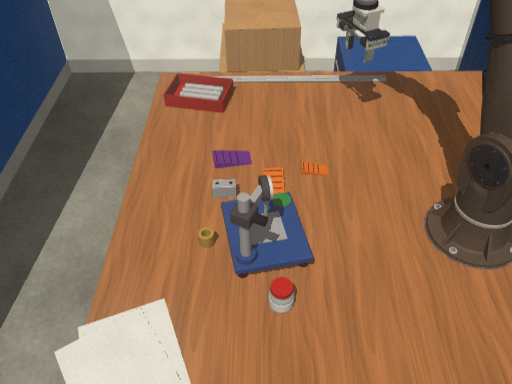

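The top view shows the stand at about (258,207), the green pad at (298,226), the large orange wedge at (341,220), the small orange decoy at (371,271) and the purple one at (385,170). In the side view the wedge is at (273,180), partly hidden by the gauge.

```bash
cat > h.py <<'E'
import cv2,numpy as np
def ray(im,px,z):
    R=cv2.Rodrigues(np.array(im["rvec"],float))[0];t=np.array(im["tvec"],float).ravel()
    c=-R.T@t;d=R.T@np.linalg.inv(im["intrinsics"])@np.array([px[0],px[1],1.])
    return (c+d*(z-c[2])/d[2])
def mask(im,lo,hi):
    h=cv2.cvtColor(im["pixels"],cv2.COLOR_RGB2HSV);return cv2.inRange(h,np.array(lo),np.array(hi))
def blobs(m,a=40):
    return sorted([c for c in cv2.findContours(m,cv2.RETR_EXTERNAL,cv2.CHAIN_APPROX_NONE)[0] if cv2.contourArea(c)>a],key=cv2.contourArea,reverse=True)
ORANGE=((4,200,140),(13,255,255));GREEN=((50,120,60),(75,255,255));BLUE=((108,150,40),(125,255,255))
E
python3 - <<'E'
import pickle;from h import *
d=pickle.load(open("im0.pkl","rb"));np.set_printoptions(precision=4,suppress=True)
for n in d:
    im=d[n];print(n,"cam",ray(im,(0,0),0)*0+(-cv2.Rodrigues(im["rvec"])[0].T@np.ravel(im["tvec"])))
    for nm,c,z in(("o",ORANGE,.013),("g",GREEN,.062),("b",BLUE,.056)):
        m=mask(im,*c)
        if nm!="g": m=cv2.morphologyEx(m,cv2.MORPH_CLOSE,np.ones((5,5)))
        for b in blobs(m)[:3]:
            r=cv2.minAreaRect(b);bx=cv2.boxPoints(r)
            print(nm,cv2.contourArea(b),r[0],ray(im,r[0],z)[:2]);
            if nm!="g" :print(bx.tolist(),"z0",[ray(im,p,0)[:2].tolist() for p in bx] if nm=="o" else "", "zt",np.round([ray(im,p,.024 if nm=="o" else .056)[:2] for p in bx],4).tolist())
im=d["top"];cr=im["pixels"][130:300,180:420,::-1];cv2.imwrite("pics/c.png",cv2.resize(cr,None,fx=3.3,fy=3.3,interpolation=2))
E
```

```text
top cam [0.4411 0.0096 0.9422]
o 1104.5 (339.3876647949219, 219.4784698486328) [ 0.5479 -0.1761]
[[314.5753479003906, 208.35693359375], [362.8153381347656, 205.67694091796875], [364.1999816894531, 230.60000610351562], [315.9599914550781, 233.27999877929688]] z0 [[0.5783344082285621, -0.11368082738015334], [0.5872152605584264, -0.241668261825782], [0.5209738763264464, -0.2427043754338314], [0.5119900727329536, -0.1164243598036868]] zt [[0.5748, -0.1105], [0.5835, -0.2353], [0.5189, -0.2363], [0.5102, -0.1132]]
o 553.0 (370.0, 270.5) [ 0.419  -0.2498]
[[361.0, 254.0], [379.0, 254.0], [379.0, 287.0], [361.0, 287.0]] z0 [[0.4601575334331625, -0.23207718917290904], [0.4609701384705997, -0.2783175670215798], [0.37798293431344226, -0.2744012804284959], [0.3770414670894219, -0.2289352893715214]] zt [[0.4597, -0.2259], [0.4605, -0.271], [0.3796, -0.2672], [0.3787, -0.2229]]
g 235.5 (298.672119140625, 226.3934326171875) [ 0.5237 -0.0658]
b 4214.0 (257.55767822265625, 207.2884521484375) [0.571  0.0372]
[[203.61537170410156, 179.076904296875], [296.4999694824219, 160.5], [311.5, 235.5], [218.615
[... 1055 characters left out ...]
0.2288], [0.5171, -0.237], [0.5132, -0.1303], [0.5698, -0.1228]]
g 95.5 (282.7965393066406, 198.04139709472656) [ 0.5196 -0.0651]
b 5537.0 (27.5, 85.5) [ 1.4601 -0.6609]
[[-5.235365380828376e-15, 0.0], [55.0, 0.0], [55.0, 171.0], [0.0, 171.0]] z0  zt [[1.8797, -1.4414], [1.603, -1.4356], [1.2036, -0.1837], [1.3721, -0.1836]]
b 1388.5 (395.5, 53.5) [ 0.0469 -0.8865]
[[361.0, 37.0], [430.0, 37.0], [430.0, 70.0], [361.0, 70.0]] z0  zt [[0.1643, -1.0287], [-0.1238, -1.0246], [-0.0589, -0.7583], [0.2024, -0.7608]]
b 290.0 (481.5, 20.5) [-0.3862 -1.1757]
[[475.0, 0.0], [488.0, 0.0], [488.0, 41.0], [475.0, 41.0]] z0  zt [[-0.4252, -1.393], [-0.4857, -1.3918], [-0.3523, -0.9862], [-0.2993, -0.9869]]
```

View pics/c.png

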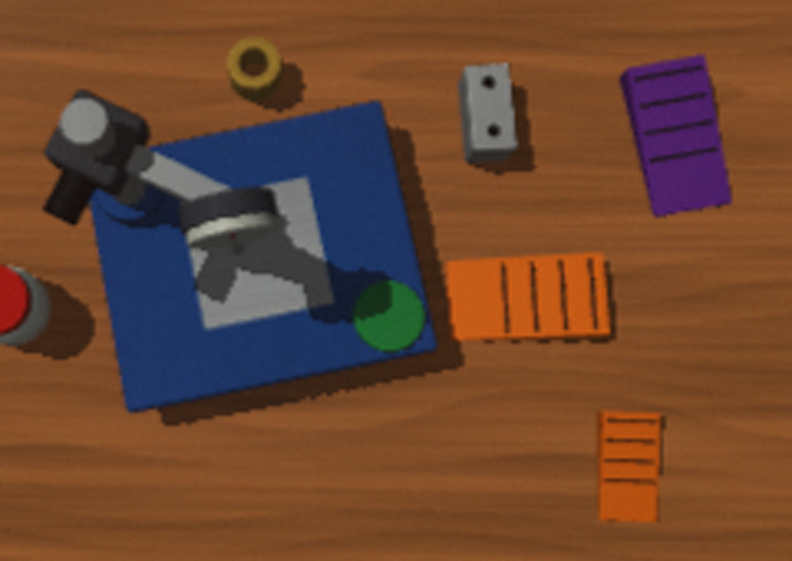

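drive_tool(targets=[[0,0,7.5,4.3,4.8,-1,0],[0,0,7.5,4.3,4.8,-1,0],[0,0,7.5,4.3,4.8,-1,0],[0,0,7.5,4.3,4.8,-1,0],[0,0,7.5,4.3,4.8,-1,0]], force=20)

```text
clock: 0.6
position: [0.4351, -0.3783, 0.1879]
ee_rot: [-2.673, -1.649, 0.0]
force: [0.2, -1.1, -0.1]
width: 0.614
gripper_force: 0.0
```

drive_tool(targets=[[0,0,7.5,4.1,4.9,-2.2,0],[0,0,7.5,4.1,4.9,-2.2,0],[0,0,7.5,4.1,4.9,-2.2,0],[0,0,7.5,4.1,4.9,-2.2,0],[0,0,7.5,4.1,4.9,-2.2,0]])

```text
clock: 1.1
position: [0.5867, -0.1973, 0.1061]
ee_rot: [-2.002, -2.421, 0.0]
force: [0.8, 0.1, 0.2]
width: 0.177
gripper_force: 0.0
```

drive_tool(targets=[[0,0,0,0,0,0,0],[0,0,0,0,0,0,0],[0,0,0,0,0,0,0]])

```text
clock: 1.4
position: [0.5852, -0.2, 0.1069]
ee_rot: [-2.01, -2.414, 0.002]
force: [0.1, -0.4, -0.0]
width: 0.0
gripper_force: 0.0
```

```bash
python3 - <<'E'
from cell import arm
from h import *
im=arm.get_image("top");cr=im["pixels"][130:300,240:420,::-1];cv2.imwrite("pics/c1.png",cv2.resize(cr,None,fx=3.3,fy=3.3,interpolation=2))
o=arm.observe();print(o["position"],o["ee_rot"],o["width"],o["force"])
E
```

```text
[ 0.5852249  -0.2003467   0.10711915] [ 2.01083450e+00  2.41334128e+00 -1.63642492e-03] 0.006102488137984607 [0.65901312 0.12069662 0.60044678]
```

View pics/c1.png

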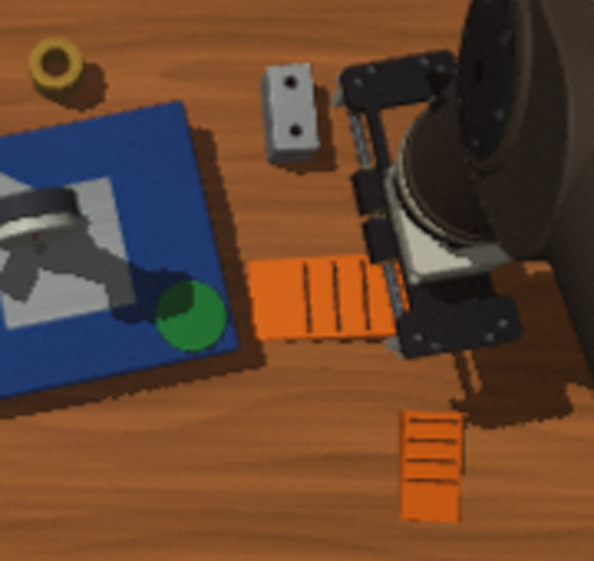

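The picture shows the gripper above the wedge's thick half (crop 400,290), with the wedge not yet touched and the block (290,110) clear.

drive_tool(targets=[[0,0,0.2,0.6,0.65,0,0],[0,0,0.2,0.6,0.65,-1.2,0],[0,0,0.2,0.6,0.65,-2.0,0],[0,0,0.2,0.6,0.65,-2.4,0],[0,0,0.2,0.6,0.65,-2.5,0]])

```text
clock: 1.95
position: [0.6085, -0.1739, 0.0056]
ee_rot: [-1.988, -2.43, 0.003]
force: [0.7, -0.4, 0.3]
width: 0.009
gripper_force: 0.0
```

drive_tool(targets=[[0,0,0,0,0,0,0],[0,0,0,0,0,0,0]])

```text
clock: 2.15
position: [0.6111, -0.1733, 0.0088]
ee_rot: [1.986, 2.431, 0.002]
force: [-0.5, 0.5, -0.5]
width: 0.008
gripper_force: 0.0
```

drive_tool(targets=[[0,0,0,-0.1,0,-0.08,0],[0,0,0,-0.2,0,-0.08,0],[0,0,0,-0.35,0,-0.08,0],[0,0,0,-0.45,0,-0.08,0],[0,0,0,-0.55,0,-0.08,0]])

```text
clock: 2.65
position: [0.5879, -0.1727, 0.0041]
ee_rot: [1.986, 2.433, 0.001]
force: [0.8, -0.6, -0.1]
width: 0.004
gripper_force: 0.5
```

drive_tool(targets=[[0,0,0,0,0,0,0],[0,0,0,0,0,0,0]])

```text
clock: 2.85
position: [0.5879, -0.1727, 0.0039]
ee_rot: [-1.987, -2.433, 0.0]
force: [0.7, -0.9, -0.0]
width: 0.007
gripper_force: 0.0
```

```bash
python3 - <<'E'
from cell import arm
from h import *
o=arm.observe();print(o["position"],o["force"])
for n in("top",):
  im=arm.get_image(n);cr=im["pixels"][130:300,240:420,::-1];cv2.imwrite("pics/c2.png",cv2.resize(cr,None,fx=3.3,fy=3.3,interpolation=2))
E
```

```text
[ 0.58790056 -0.17267591  0.00387051] [ 0.669963   -0.90369677 -0.02777158]
```

View pics/c2.png

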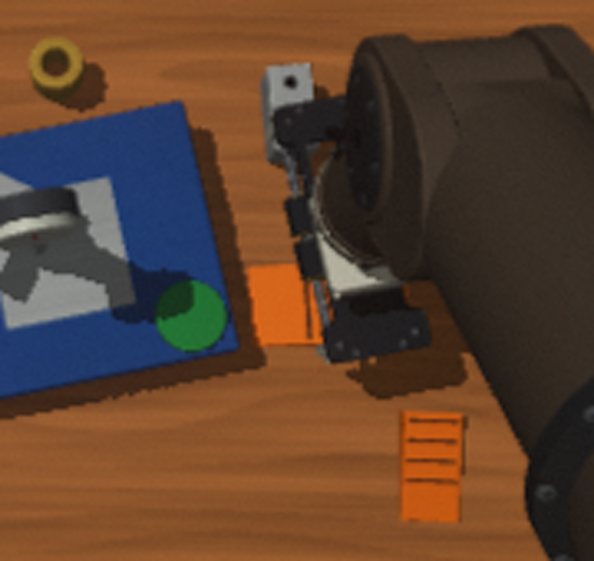

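The thin end has moved only about 4 mm (crop 247,266 to 254,345), so I'll push further.

drive_tool(targets=[[0,0,0,-0.08,0,0,0],[0,0,0,-0.16,0,0,0],[0,0,0,-0.2,0,0,0],[0,0,0,-0.2,0,0,0]])

```text
clock: 3.3
position: [0.5797, -0.1727, 0.0038]
ee_rot: [-1.987, -2.433, 0.0]
force: [0.1, 0.3, 1.5]
width: 0.004
gripper_force: 0.2
```

drive_tool(targets=[[0,0,0,0.5,0,0,0],[0,0,0,0.5,-1,1.2,0],[0,0,0,0.5,-2,2.2,0],[0,0,0,0,-3,3,0],[0,0,0,-0.5,-4,3,0]])

```text
clock: 3.8
position: [0.5681, -0.3203, 0.1243]
ee_rot: [1.981, 2.433, 0.004]
force: [1.1, -0.2, -0.5]
width: 0.004
gripper_force: 0.0
```

```bash
python3 - <<'E'
from cell import arm
from h import *
o=arm.observe();print(o["position"],o["force"])
for n in("top",):
  im=arm.get_image(n);cr=im["pixels"][130:300,240:420,::-1];cv2.imwrite("pics/c3.png",cv2.resize(cr,None,fx=3.3,fy=3.3,interpolation=2))
  for b in blobs(cv2.morphologyEx(mask(im,*ORANGE),cv2.MORPH_CLOSE,np.ones((5,5))))[:3]:
    r=cv2.minAreaRect(b);print(r,np.round(cv2.boxPoints(r),1).tolist())
E
```

```text
[ 0.56810512 -0.32028391  0.12432168] [ 1.13424447 -0.24313955 -0.53651449]
((339.59112548828125, 224.2320556640625), (25.01800537109375, 48.24900817871094), 86.98721313476562) [[314.79998779296875, 213.0], [363.0, 210.5], [364.29998779296875, 235.5], [316.20001220703125, 238.0]]
((370.3056640625, 270.9698181152344), (18.06988525390625, 33.7072868347168), 2.4895529747009277) [[360.5, 287.3999938964844], [362.0, 253.6999969482422], [380.1000061035156, 254.5], [378.6000061035156, 288.20001220703125]]
```

View pics/c3.png

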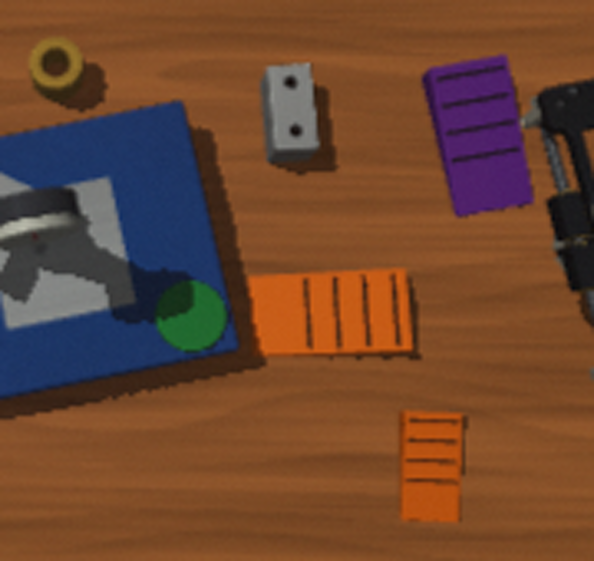

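The wedge slid about 11 mm sideways without turning; its thin end is at crop (250,276)–(258,355) and its thick end at (408,269)–(414,352). A face angled with the stand, pushed on the thick end, should now square it and bring it onto the foot line.

drive_tool(targets=[[0,0,0,-0.25,0.8,0,0.25],[0,0,0,-0.25,0.8,-0.9,0.25],[0,0,0,-0.25,0.8,-1.8,0.25],[0,0,0,-0.25,0.8,-2.5,0.25],[0,0,0,-0.25,0.8,-2.8,0.25]])

```text
clock: 4.35
position: [0.5535, -0.2873, 0.0056]
ee_rot: [-1.984, -2.43, 0.002]
force: [0.4, 0.1, -0.2]
width: 0.245
gripper_force: 0.0
```

drive_tool(targets=[[0,0,0,0,0,0,0.25],[0,0,0,0,0,0,0.25]])

```text
clock: 4.55
position: [0.5564, -0.2882, 0.0095]
ee_rot: [1.986, 2.433, 0.001]
force: [1.2, -0.1, 0.8]
width: 0.251
gripper_force: 0.0
```

drive_tool(targets=[[0,0,0,-0.04,0.2,0,0.25],[0,0,0,-0.07,0.4,0,0.25],[0,0,0,-0.1,0.6,0,0.25],[0,0,0,-0.12,0.75,0,0.25],[0,0,0,-0.14,0.9,0,0.25]])

```text
clock: 5.05
position: [0.5503, -0.2513, 0.009]
ee_rot: [1.986, 2.434, 0.0]
force: [0.5, 0.7, -0.1]
width: 0.25
gripper_force: 0.0
```

drive_tool(targets=[[0,0,0,-0.02,0.12,0,0.25],[0,0,0,-0.05,0.24,0,0.25],[0,0,0,-0.07,0.36,0,0.25],[0,0,0,-0.09,0.48,0,0.25],[0,0,0,-0.12,0.6,0,0.25]])

```text
clock: 5.55
position: [0.5455, -0.228, 0.0087]
ee_rot: [1.987, 2.433, 0.0]
force: [1.2, -0.7, 0.5]
width: 0.254
gripper_force: 0.7
```

```bash
python3 - <<'E'
from cell import arm
from h import *
o=arm.observe();print(o["position"],o["force"])
for n in("top",):
  im=arm.get_image(n);cr=im["pixels"][130:300,240:420,::-1];cv2.imwrite("pics/c4.png",cv2.resize(cr,None,fx=3.3,fy=3.3,interpolation=2))
E
```

```text
[ 0.54547769 -0.22795644  0.00871327] [ 1.19216813 -0.74423913  0.48071066]
```

View pics/c4.png

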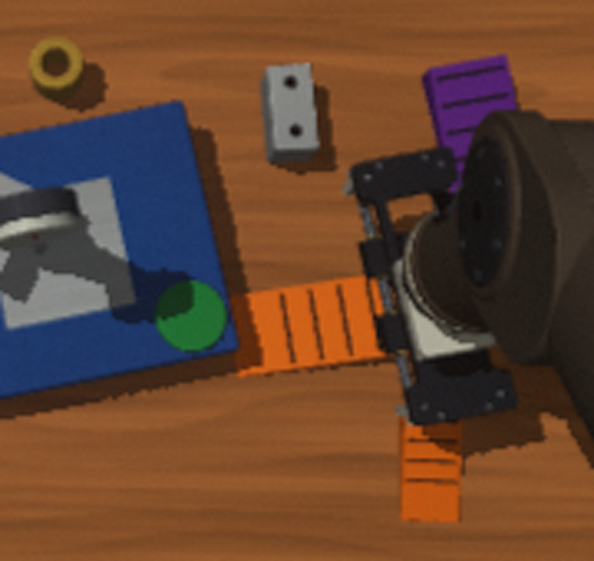

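The wedge now sits square to the stand, lower edge from crop (245,376) to (385,357), with its thin end entering under the plate. I'll check the lateral offset numerically.

```bash
python3 - <<'E'
import pickle
from h import *
im=pickle.load(open("im0.pkl","rb"))["top"]
p=lambda u,v,z: ray(im,(240+u/3.3,130+v/3.3),z)[:2]
a,b=p(245,376,0),p(385,357,0)
print(a,b,np.degrees(np.arctan2(-(a-b)[0],(a-b)[1])))
n=np.array([.98,.198]);foot=np.array([.516,-.0755])
print("lat edge->foot",n@(foot-a),n@(foot-b))
print("upper edge",[n@(foot-p(*q)) for q in((260,291,.006),(375,276,.022))])
for q in((182,102),(237,350)):print(p(*q,.056))
print("pad",p(191,316,.062))
E
```

```text
[ 0.48405136 -0.11154698] [ 0.50083908 -0.2223737 ] 8.61352175349788
lat edge->foot 0.03844696634213123 0.043938691320908455
upper edge [np.float64(-0.02516259559312487), np.float64(-0.01877374104772052)]
[ 0.69340049 -0.05805115]
[ 0.50074876 -0.09862528]
pad [ 0.52521119 -0.06380898]
```

drive_tool(targets=[[0,0,0,-0.03,0.2,0,0.25],[0,0,0,-0.07,0.45,0,0.25],[0,0,0,-0.12,0.7,0,0.25],[0,0,0,-0.17,1.0,0,0.25],[0,0,0,-0.23,1.3,0,0.25]])

```text
clock: 6.1
position: [0.5358, -0.1747, 0.0086]
ee_rot: [-1.986, -2.434, -0.0]
force: [-0.4, -0.8, -0.6]
width: 0.247
gripper_force: 0.4
```

drive_tool(targets=[[0,0,0,-0.01,0.07,0,0.25],[0,0,0,-0.02,0.13,0,0.25],[0,0,0,-0.03,0.2,0,0.25]])

```text
clock: 6.4
position: [0.535, -0.1685, 0.0086]
ee_rot: [1.987, 2.433, -0.001]
force: [0.3, -1.4, -0.1]
width: 0.25
gripper_force: 0.5
```

drive_tool(targets=[[0,0,0,-0.01,0.06,0,0.25],[0,0,0,-0.02,0.12,0,0.25],[0,0,0,-0.02,0.12,0,0.25]])

```text
clock: 6.7
position: [0.5341, -0.163, 0.0086]
ee_rot: [-1.987, -2.433, -0.0]
force: [-0.1, -0.0, -0.2]
width: 0.247
gripper_force: 0.0
```

drive_tool(targets=[[0,0,0,-0.01,0.06,0,0.25],[0,0,0,-0.02,0.1,0,0.25],[0,0,0,-0.02,0.1,0,0.25]])

```text
clock: 7.0
position: [0.5334, -0.159, 0.0086]
ee_rot: [-1.986, -2.434, -0.0]
force: [-0.5, -0.7, 0.5]
width: 0.254
gripper_force: 0.0
```

drive_tool(targets=[[0,0,0,-0.01,0.05,0,0.25],[0,0,0,-0.02,0.1,0,0.25]])

```text
clock: 7.2
position: [0.5326, -0.1553, 0.0086]
ee_rot: [1.987, 2.433, -0.0]
force: [0.4, -0.8, -0.4]
width: 0.252
gripper_force: 0.4
```

drive_tool(targets=[[0,0,0,-0.01,0.05,0,0.25],[0,0,0,-0.02,0.1,0,0.25]])

```text
clock: 7.4
position: [0.5317, -0.1511, 0.0086]
ee_rot: [-1.987, -2.433, -0.0]
force: [0.6, -0.9, -0.5]
width: 0.25
gripper_force: 0.4
```

drive_tool(targets=[[0,0,0,-0.01,0.04,0,0.25],[0,0,0,-0.02,0.08,0,0.25]])

```text
clock: 7.6
position: [0.531, -0.1479, 0.0086]
ee_rot: [-1.987, -2.434, -0.0]
force: [0.1, -0.6, -0.8]
width: 0.25
gripper_force: 0.4
```

drive_tool(targets=[[0,0,0,-0.01,0.04,0,0.25],[0,0,0,-0.01,0.07,0,0.25]])

```text
clock: 7.8
position: [0.5305, -0.1452, 0.0086]
ee_rot: [-1.987, -2.433, 0.0]
force: [-0.2, -1.5, 0.6]
width: 0.247
gripper_force: 0.4
```

```bash
python3 - <<'E'
from cell import arm
from h import *
o=arm.observe();print(o["position"],o["force"])
t=arm.get_image("top")["pixels"][160:290,240:400,::-1];s=arm.get_image("side")["pixels"][140:290,200:340,::-1]
f=lambda a:cv2.resize(a,(400,int(400*a.shape[0]/a.shape[1])),interpolation=2)
t,s=f(t),f(s);c=np.zeros((max(len(t),len(s)),800,3),np.uint8);c[:len(t),:400]=t;c[:len(s),400:]=s;cv2.imwrite("pics/c5.png",c)
E
```

```text
[ 0.53048569 -0.14518856  0.00864973] [-0.17173948 -1.51485442  0.56887689]
```

View pics/c5.png

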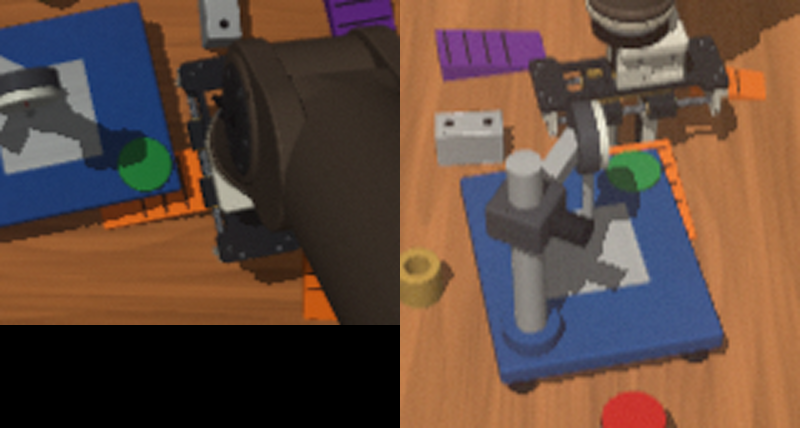

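The wedge is under the corner: in the left view its thin tip is at about (105,225), and its edge sticks out roughly 12 mm past the plate, so it is centred on the foot. The stand hasn't moved.

drive_tool(targets=[[0,0,0,-0.01,0.04,0,0.25],[0,0,0,-0.01,0.07,0,0.25]])

```text
clock: 8.1
position: [0.5301, -0.1425, 0.0087]
ee_rot: [1.987, 2.433, -0.0]
force: [0.9, -1.0, -0.9]
width: 0.25
gripper_force: 0.5
```

drive_tool(targets=[[0,0,0,-0.01,0.03,0,0.25],[0,0,0,-0.01,0.06,0,0.25]])

```text
clock: 8.3
position: [0.5298, -0.1401, 0.0087]
ee_rot: [1.987, 2.433, -0.0]
force: [0.9, -0.8, -0.9]
width: 0.251
gripper_force: 0.5
```

drive_tool(targets=[[0,0,0,0,0.03,0,0.25],[0,0,0,-0.01,0.06,0,0.25]])

```text
clock: 8.5
position: [0.5295, -0.138, 0.0087]
ee_rot: [1.987, 2.433, -0.0]
force: [0.7, -3.4, -1.0]
width: 0.249
gripper_force: 1.7
```

drive_tool(targets=[[0,0,0,-0.01,0.03,0,0.25],[0,0,0,-0.01,0.06,0,0.25]])

```text
clock: 8.7
position: [0.5291, -0.1363, 0.0087]
ee_rot: [1.987, 2.432, -0.001]
force: [1.0, -6.6, -2.1]
width: 0.248
gripper_force: 3.3
```

drive_tool(targets=[[0,0,0,0,0.02,0,0.25],[0,0,0,-0.01,0.04,0,0.25],[0,0,0,-0.01,0.04,0,0.25]])

```text
clock: 9.0
position: [0.5287, -0.1351, 0.0087]
ee_rot: [1.988, 2.431, -0.001]
force: [0.6, -5.8, -1.0]
width: 0.253
gripper_force: 3.2
```

drive_tool(targets=[[0,0,0,0,0.02,0,0.25],[0,0,0,-0.01,0.04,0,0.25]])

```text
clock: 9.2
position: [0.5282, -0.1341, 0.0087]
ee_rot: [1.988, 2.431, -0.002]
force: [0.2, -8.7, -1.0]
width: 0.252
gripper_force: 4.2
```

drive_tool(targets=[[0,0,0,0.03,-0.15,0,0.25],[0,0,0,0.1,-0.6,0,0.25],[0,0,0,0.1,-1,0.5,0],[0,0,0,0.1,-1,1.5,0],[0,0,0,0.1,-1,2.7,0]])

```text
clock: 9.7
position: [0.5308, -0.1719, 0.1164]
ee_rot: [-1.985, -2.43, 0.001]
force: [2.1, -0.1, -0.4]
width: 0.041
gripper_force: 0.0
```

drive_tool(targets=[[0,0,0,0,0.6,0,0],[0,0,0,-0.1,1.4,0,0],[0,0,0,-0.2,2.1,0,0],[0,0,0,-0.2,2.45,0,0],[0,0,0,-0.2,2.45,0,0]])

```text
clock: 10.2
position: [0.5243, -0.0717, 0.1168]
ee_rot: [-1.982, -2.437, -0.001]
force: [0.5, -0.0, 0.4]
width: 0.006
gripper_force: 0.0
```

drive_tool(targets=[[0,0,0,0,0,-0.4,0],[0,0,0,0,0,-0.8,0],[0,0,0,0,0,-1.1,0],[0,0,0,0,0,-1.1,0],[0,0,0,0,0,-1.1,0]])

```text
clock: 10.7
position: [0.5243, -0.0748, 0.0726]
ee_rot: [-1.988, -2.433, 0.0]
force: [-0.1, -0.0, 0.5]
width: 0.002
gripper_force: 0.0
```

```bash
python3 - <<'E'
from cell import arm
from h import *
o=arm.observe();print(o["position"],o["force"])
t=arm.get_image("top")["pixels"][160:290,200:360,::-1];s=arm.get_image("side")["pixels"][120:270,200:340,::-1]
f=lambda a:cv2.resize(a,(400,int(400*a.shape[0]/a.shape[1])),interpolation=2)
t,s=f(t),f(s);c=np.zeros((max(len(t),len(s)),800,3),np.uint8);c[:len(t),:400]=t;c[:len(s),400:]=s;cv2.imwrite("pics/c6.png",c)
E
```

```text
[ 0.52426549 -0.07476647  0.07263156] [-0.09553712 -0.01644013  0.45292595]
```

View pics/c6.png

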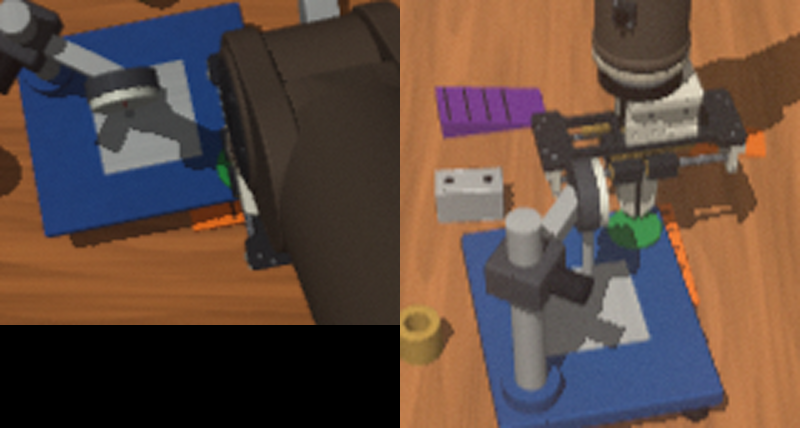

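The closed fingertips are just above the green pad (right view 634,215), and the gripper is clear of the gauge in the top view.

drive_tool(targets=[[0,0,0,0,0.08,-0.08,0],[0,0,0,0,0.08,-0.14,0],[0,0,0,0,0.08,-0.2,0],[0,0,0,0,0.08,-0.22,0]])

```text
clock: 11.2
position: [0.524, -0.0709, 0.0636]
ee_rot: [-1.987, -2.434, 0.0]
force: [-0.1, -0.7, 0.3]
width: 0.008
gripper_force: 0.0
```

drive_tool(targets=[[0,0,0,0,0,-0.02,0],[0,0,0,0,0,-0.04,0]])

```text
clock: 11.4
position: [0.5243, -0.071, 0.0623]
ee_rot: [1.987, 2.433, 0.0]
force: [-2.8, -0.0, 9.9]
width: 0.004
gripper_force: 4.8
```

drive_tool(targets=[[0,0,0,0,0,0,0],[0,0,0,0,0,0,0],[0,0,0,0,0,0,0]])

```text
clock: 11.7
position: [0.5242, -0.071, 0.0624]
ee_rot: [1.987, 2.433, 0.0]
force: [-1.3, 0.4, 4.9]
width: 0.003
gripper_force: 2.0
```

drive_tool(targets=[[0,0,0,0,0,-0.015,0],[0,0,0,0,0,-0.015,0],[0,0,0,0,0,-0.015,0]])

```text
clock: 12.0
position: [0.5243, -0.071, 0.0623]
ee_rot: [1.987, 2.433, -0.0]
force: [-3.6, -1.0, 11.6]
width: 0.005
gripper_force: 5.4
```

drive_tool(targets=[[0,0,0,0,0,0,0],[0,0,0,0,0,0,0],[0,0,0,0,0,0,0],[0,0,0,0,0,0,0],[0,0,0,0,0,0,0]])

```text
clock: 12.5
position: [0.5243, -0.071, 0.0623]
ee_rot: [1.987, 2.433, -0.0]
force: [-3.3, -0.0, 10.6]
width: 0.006
gripper_force: 5.4
```

drive_tool(targets=[[0,0,0,0,0,0.2,0],[0,0,0,0,0,0.8,0],[0,0,0,0,0,1.6,0],[0,0,0,0,-0.6,2.2,0],[0,0,0,0,-1.6,2.8,0]])

```text
clock: 13.0
position: [0.5248, -0.1325, 0.1754]
ee_rot: [1.98, 2.439, 0.003]
force: [1.5, 0.1, 0.9]
width: 0.007
gripper_force: 0.0
```

drive_tool(targets=[[0,0,0,-0.5,-1,0.2,0],[0,0,0,-1,-2,0.4,0],[0,0,0,-1.5,-3,0.6,0],[0,0,0,-2,-4,0.6,0],[0,0,0,-2,-4.5,0.6,0]])

```text
clock: 13.5
position: [0.4407, -0.3195, 0.1981]
ee_rot: [1.994, 2.428, -0.004]
force: [0.4, 0.3, 0.5]
width: 0.005
gripper_force: 0.0
```

```bash
python3 - <<'E'
from cell import arm
from h import *
o=arm.observe();print(o["position"],o["force"])
t=arm.get_image("top")["pixels"][130:300,180:420,::-1];s=arm.get_image("side")["pixels"][140:290,200:340,::-1]
f=lambda a:cv2.resize(a,(400,int(400*a.shape[0]/a.shape[1])),interpolation=2)
t,s=f(t),f(s);c=np.zeros((max(len(t),len(s)),800,3),np.uint8);c[:len(t),:400]=t;c[:len(s),400:]=s;cv2.imwrite("pics/c7.png",c)
E
```

```text
[ 0.44070762 -0.31948621  0.19809357] [0.35855875 0.25528578 0.52036696]
```

View pics/c7.png

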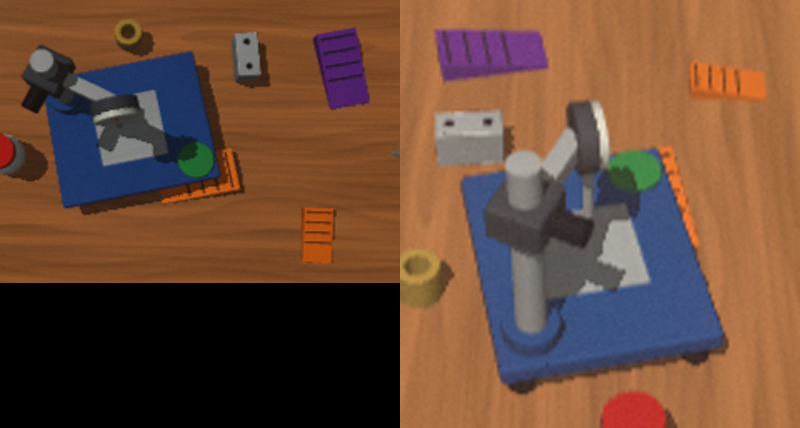

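The wedge is under the white foot's corner (left view about 200,180), the stand and the other things are unmoved, and the arm is clear.

```bash
python3 -c "
from cell import arm
print(arm.sign_off())"
```

```text
the job is handed in; nothing more can be done
None
```

I pushed the orange wedge snug under the white foot (final push 8.7 N) and pressed the green pad at about 10–12 N without it giving; then I moved the arm clear and handed the job in at about 13.6 s, with the stand and other things unmoved in the last pictures.

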